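# Fit the yellow bird to the music box

## Robot

A 6-joint arm with a two-finger parallel gripper is mounted at the origin on the work surface. World frame = base frame: x ahead of the robot, y to its left, z up, the work surface at z = 0. Lengths are in m, angles in rad, forces in N, time in s.
With the tool pointing down it reaches from about 0.375 to 0.975 m from the base axis. Payload 3.8 kg.
Tool frame: the origin (TCP) lies on the centre line of the jaws, within the pads' length; the fingertips stand 17 mm ahead of it and the grasp point (between the pads) lies 2 mm behind it (bot.tip_extent is the distance from the TCP to the fingertips, in m); z points along the fingers, y is the line along which they close (so a half turn about z gives the same grasp; the last joint's range is limited). The gripper opens to 85 mm and grips with 20 to 120 N. Pads are 22 mm wide; open, the fingers measure 114 mm over their backs; the gripper's body (76 mm by 85 mm) begins 54 mm behind the grasp point. The pads swing forward as they close: fully open they stand 13 mm farther back than shut.
Start: joints at [-1.152, 0.264, 1.604, -0, 1.274, -0.037], TCP at [0.297, -0.606, 0.248] pointing down, gripper open.
Joint ranges: [-2.63, 2.63], [-0.94, 2.18], [0.31, 2.57], [-1.31, 4.45], [0, 2.66], [-2.55, 2.55]. Speed limits (rad/s): [2.57, 2.57, 3.14, 3.14, 3.14, 3.14].

## Interface

Orientations are given as a rotation vector (axis times angle).
In Python, from workcell import readout, read_camera, finish_job, bot gives the robot as it stands.
- The arm moves only by the tool jog_arm, never from a script. Its argument "deltas" is one flat list of numbers, 7 for each row, row after row: the shift along the tool's x, y, z in m, then the turn, a rotation vector about the tool's x, y, z in degrees, then the gripper command: -1 is shut, 1 is fully open, values between are in proportion. A call has 1 to 8 rows; each row is the pose to reach, as a shift and turn from the pose commanded when the call began, along the tool's axes at that moment; what a row does not reach only later rows make up. A row lasts 1/10 s, in which the tool goes at most 50 mm and 8.59 degrees, less where a joint would pass 70% of its speed; a pose out of reach is approached as far as the arm can. A call with a gripper value outside its range is refused whole. The fingers move at their own pace and stop on an object; "squeeze" is the grip in N (left out, the last holds). Time passes only in rows, so rows that repeat a pose let the fingers close. It gives the time, the measured TCP pose, the force, the opening and the grip force at its end, in the units of the state.
- readout.read_state(): the state, without advancing time (a new reading comes with each control period).
- read_camera(name): name is "scene" or "top" or "wrist"; returns a dict with "color" (420x560x3 uint8, blue, green, red), "fx", "fy", "cx", "cy" (pixels), "dist" ([k1, k2, p1, p2, k3] as OpenCV has them; the pictures are not rectified), "origin" and "attitude" of the camera in the world. Camera axes: x right, y down, z forward; pixel columns grow to the right and rows downward; lengths in m; the calibration is good to about 2 mm. A picture is of the moment at which its call begins. There is no depth.
- finish_job(): hands the job in; it is judged then, once.
The state is a dict: "time": time; "q": joint angles; "joint_vel": joint speeds; "joint_torque": joint torques, N m; "tool_pos": TCP position; "tcp_rot": TCP orientation; "wrist_force": force on the tool from outside, world axes, zero at the start; "torque": the same for the moment, N m; "width": opening from 0.0 (shut) to 1.0 (fully open); "grip_force": force on a finger pad.
Only numpy, scipy, OpenCV 4.12 (cv2) and the standard library are available. Lean on these libraries where they do the work, as an engineer would, in place of code of your own. Each camera call takes 0.05 s, during which the arm holds its last target. There are 200 camera calls.

## Task

Take the yellow wooden bird from the rack and plug it into the brass socket on top of the music box, turning it so that the rib on its peg meets the keyway and it drops fully home, its green disc flat on the brass plate. Leave it standing there, and leave the red and the blue bird standing where they are in the rack.

Things in the scene. Friction and masses are not known exactly. Their poses are not given: they have to be found in the camera images.
- yellow_bird_mid (a point): Centre of the body (46 x 28 x 32 mm high; flat sides in y to grip) of the loose 90 g yellow bird. +x: beak, z: up. Head top 35 above. 8 thick green disc (diameter 54): underside 34 below. Under it, on the same axis, a tapered peg, diameter 16, length 36; a rib on the peg under the beak (+x), 6 thick, reaches 18 from the axis and 20 below the disc. The disc starts on rails 50 above the counter.
- socket (a point): Centre of the socket's mouth in the brass top (z 62 mm) of a fixed dark music box, 120 square. A black hole 22 square, 44 deep, with a keyway slot 14 wide reaching 22 out along +x (a red mark continues it); z is up. The bird enters with its beak along the slot (about 12 degrees); else its rib lands on the plate, 20 mm too high. Home: bird's body centre 34 above this point.
- red_bird_mid (a point): Centre of the body of the red bird, same form as the yellow one; it stays in the rack. The fixed rack is two wooden rails 370 mm long, 22 wide, 50 high, 44 apart, roughly along the world's y; the three birds stand on it by their discs, 120 mm apart, in any order, pegs hanging in the gap.
- blue_bird_mid (a point): Centre of the body of the blue bird with white wings, same form as the yellow one; it stands in the same rack and stays there.
There are look-alikes about, which are no part of the job. Of the things that look like the part that bears socket, take the one that is farthest to the robot's left at the start.

How it is judged:
At the end, for the whole second after the job is handed in: The yellow bird sits in the music box's socket, keyed and fully down: its body centre within 12 mm of the socket's axis and 34 mm (within 8 mm) above the mouth, upright within 10 degrees, its beak along the keyway within 23 degrees. The red and blue birds still stand in the rack (horizontal distance between yellow_bird_mid and socket below 0.012 m and z of yellow_bird_mid in the frame of socket between 0.026 and 0.042 m and angle between yellow_bird_mid's own z axis and vertical below 0.18 rad and angle between the x axis of yellow_bird_mid and the x axis of socket, either way round below 0.4 rad); the robot touches nothing.
It fails at once if the red or the blue bird is pushed more than 30 mm away or tipped over (distance of any of red_bird_mid, blue_bird_mid from where it was at the start of the episode above 0.03 m or angle between any of red_bird_mid, blue_bird_mid's own z axis and vertical above 0.5 rad).
It also fails if it takes over 42 s, if anything falls off the work surface, if the arm or the gripper's body presses on something with over 40 N, if the wrist force passes 120 N, or if a joint passes its speed limit or range.

## Working session

There is one attempt and no reset: what is moved stays moved. The work goes in short steps, Python scripts to look and compute and a tool call to move; the robot and the scene stay as the last step left them, time stands still between calls to the robot, and variables do not carry over. Pictures are saved under pics/ and viewed, at most 10 in all, crops included, and the job is handed in when it is done.

Besides the shell and the picture viewer there is one more tool, called after ">>>" as a command line: name --argument value ..., lists and objects as JSON in quotes. jog_arm: Moves the arm, as the interface text tells. Its arguments: {"type":"object","properties":{"deltas":{"type":"array"},"squeeze":{"type":"number"}},"required":["deltas"]}

```bash
mkdir -p pics; cat > h.py <<'E'
import numpy as np, cv2, pickle
from scipy.spatial.transform import Rotation as R
from workcell import readout, read_camera, finish_job, bot
def att(c):
    a=np.array(c["attitude"],float)
    return a if a.shape==(3,3) else R.from_rotvec(a).as_matrix()
def grab(n,tag):
    c=read_camera(n); cv2.imwrite(f"pics/{tag}.png",c["color"]); pickle.dump(c,open(f"pics/{tag}.pkl","wb")); return c
def load(tag): return pickle.load(open(f"pics/{tag}.pkl","rb"))
def KD(c): return np.array([[c["fx"],0,c["cx"]],[0,c["fy"],c["cy"]],[0,0,1.]]),np.array(c["dist"],float)
def px2z(c,uv,z):
    K,D=KD(c); p=cv2.undistortPoints(np.array(uv,float).reshape(-1,1,2),K,D).reshape(-1,2)
    d=np.c_[p,np.ones(len(p))]@att(c).T; o=np.array(c["origin"],float)
    return o+d*((z-o[2])/d[:,2])[:,None]
def proj(c,X):
    K,D=KD(c); A=att(c).T
    return cv2.projectPoints(np.array(X,float).reshape(-1,1,3),cv2.Rodrigues(A)[0],-A@np.array(c["origin"],float),K,D)[0].reshape(-1,2)
E
python3 - <<'E'
from h import *
a=grab("scene","s0");b=grab("top","t0")
for c in(a,b):print(c["origin"],c["attitude"],c["fx"])
print(readout.read_state())
E
```

```text
[0.98172885 0.25363127 0.62446554] [-1.30672298 -2.20174948  0.97164775] 425.90977354347154
[ 0.32498188 -0.03792324  0.96060171] [-2.14604486  2.13300762 -0.19763615] 435.41103688773336
{'time': 0.1, 'q': array([-1.15189766e+00,  2.64713123e-01,  1.60527927e+00,  4.91991673e-05,
        1.27366965e+00, -3.69306025e-02]), 'joint_vel': array([-5.57706954e-04, -3.72324096e-03,  4.19943295e-05,  1.32310692e-03,
       -1.91666159e-03,  3.71981678e-04]), 'joint_torque': array([ 1.35903567e-03, -5.16706645e+01, -3.68589449e+01,  2.88869558e-05,
        6.29675589e-03, -1.99863268e-05]), 'tool_pos': array([ 0.29687511, -0.60550263,  0.24704008]), 'tcp_rot': array([-3.05836727e+00, -7.09348917e-01,  5.44160165e-04]), 'wrist_force': array([0.03034072, 0.83768365, 0.07371397]), 'torque': array([ 0.00860847, -0.03696361, -0.00592723]), 'grip_force': 0.0, 'width': 0.996782454599818}
```

View pics/s0.png

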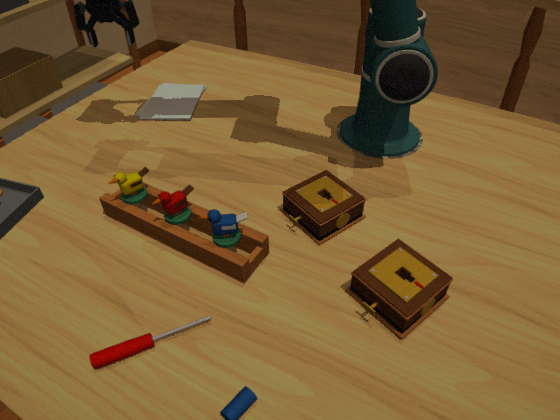

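View pics/t0.png

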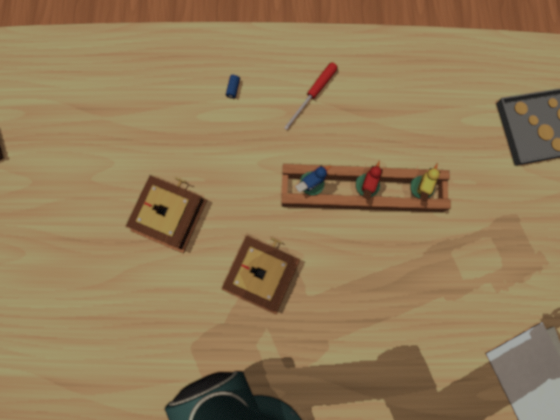

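Two music boxes are candidates: top (165,211), seen in scene at (403,280), and top (262,272), seen in scene at (323,200). Robot-left (+y) is picture-left in top, so the one at (165,211) is meant. The yellow bird is at top (429,182), scene (130,187). I'll confirm both in one crop.

```bash
python3 - <<'E'
from h import *
s=load("s0")["color"];t=load("t0")["color"]
f=lambda im,u,v:cv2.resize(im[v:v+60,u:u+80],(400,300),interpolation=cv2.INTER_CUBIC)
g=f
A=t[175:250,120:220]; 
r=lambda im,u,v,w:cv2.resize(im[v:v+w*3//4,u:u+w],(400,300),interpolation=cv2.INTER_CUBIC)
cv2.imwrite("pics/c0.png",np.vstack([np.hstack([r(t,120,175,100),r(t,400,155,64)]),np.hstack([r(s,350,240,108),r(s,95,160,80)])]))
T=load("t0");S=load("s0")
print(px2z(T,[[165,211],[262,272]],.062), px2z(S,[[403,275]],.062))
E
```

```text
[[ 0.48916201  0.19965606  0.062     ]
 [ 0.36343693 -0.00619526  0.062     ]] [[0.49535953 0.20884749 0.062     ]]
```

View pics/c0.png

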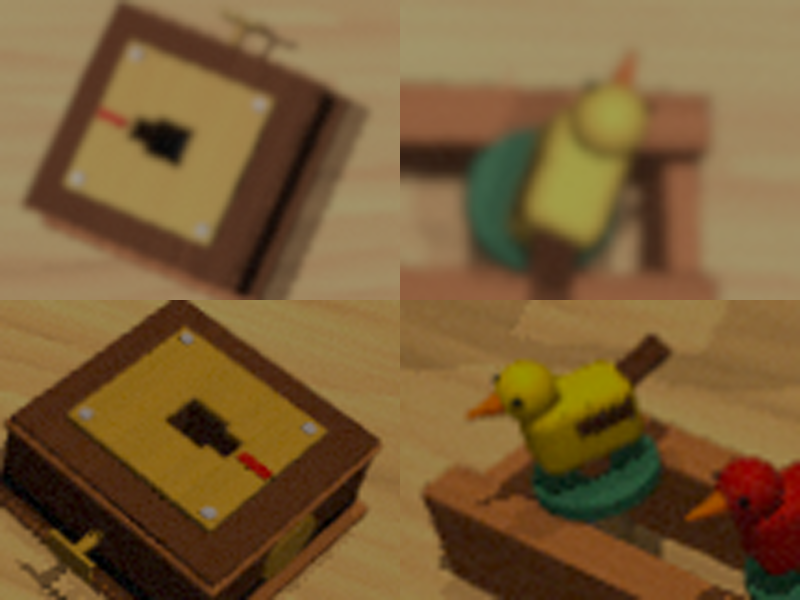

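```bash
python3 - <<'E'
from h import *
T=load("t0");S=load("s0")
t=lambda p:np.array(p)/4+[120,175]-.375
s=lambda p:np.array(p)/3.7037+[350,240]-.36
a=px2z(T,t([[136,53],[260,103],[201,230],[77,178],[172,145],[112,117]]),.062)
b=px2z(S,s([[187,39],[308,128],[210,212],[86,113],[197,118],[256,166]]),.062)
for P in(a,b):
  print(np.round(P[:,:2],4).tolist(),"ctr",P[:4].mean(0)); d=P[5]-P[:4].mean(0); print("slot dir",np.degrees(np.arctan2(d[1],d[0])))
  e=[P[i]-P[j] for i,j in((1,0),(2,1),(3,2),(0,3))];print([round(np.degrees(np.arctan2(x[1],x[0])),1) for x in e],[round(np.linalg.norm(x),4) for x in e])
t2=lambda p:np.array(p)/6.25+[400,155]-.42
# body top centre (z.1), head centre(z~.107), beak tip, tail end, disc
bt=px2z(T,t2([[172,172]]),.100);hd=px2z(T,t2([[210,118]]),.112);bk=px2z(T,t2([[228,55]]),.105);tl=px2z(T,t2([[150,270]]),.105)
print("bodytop",bt,"head",hd,"beak",bk,"tail",tl)
d=(bk-tl)[0];print(np.degrees(np.arctan2(d[1],d[0])))
s2=lambda p:np.array(p)/5+[95,160]-.4
print("disc left/right/bottom scene z.054",px2z(S,s2([[131,190],[264,165]]),.056))
print("disc top-left edge",px2z(T,t2([[68,195]]),.058))
# predicted look of bird centre in each image
st=readout.read_state()
print(R.from_rotvec(st['tcp_rot']).as_matrix().round(3))
E
```

```text
[[0.539, 0.2267], [0.5122, 0.1591], [0.4444, 0.1871], [0.4714, 0.2543], [0.4894, 0.2047], [0.5042, 0.2375]] ctr [0.49177014 0.20680883 0.062     ]
slot dir 67.96586747893443
[np.float64(-111.6), np.float64(157.5), np.float64(68.1), np.float64(-22.2)] [np.float64(0.0727), np.float64(0.0734), np.float64(0.0724), np.float64(0.0729)]
[[0.4433, 0.1872], [0.47, 0.2536], [0.5363, 0.2274], [0.5093, 0.16], [0.4882, 0.2063], [0.5024, 0.2383]] ctr [0.48971958 0.20704484 0.062     ]
slot dir 67.91786584042757
[np.float64(68.1), np.float64(-21.5), np.float64(-111.8), np.float64(157.6)] [np.float64(0.0715), np.float64(0.0713), np.float64(0.0726), np.float64(0.0714)]
bodytop [[ 0.54701525 -0.34539705  0.1       ]] head [[ 0.5623118  -0.35490554  0.112     ]] beak [[ 0.5859978 -0.3649726  0.105    ]] tail [[ 0.51271018 -0.33444483  0.105     ]]
-22.614047194744533
disc left/right/bottom scene z.054 [[ 0.57041671 -0.36612131  0.056     ]
 [ 0.5314202  -0.32687152  0.056     ]]
disc top-left edge [[ 0.54919198 -0.32320138  0.058     ]]
[[ 0.898  0.44  -0.001]
 [ 0.44  -0.898  0.002]
 [ 0.    -0.002 -1.   ]]
```

Both views agree on the socket: about (0.490, 0.207), slot yaw 68°, screw spacing a consistent 72–73 mm. The bird is at about (0.549, −0.346), yaw −22.5°. I'm moving above it.

>>> jog_arm --deltas '[0.043,-0.015,0,0,0,6,1,0.085,-0.031,0,0,0,12,1,0.128,-0.046,0,0,0,18,1,0.17,-0.061,0,0,0,24,1,0.213,-0.077,0,0,0,30,1,0.255,-0.092,0,0,0,36,1,0.298,-0.108,0,0,0,42,1,0.34,-0.123,0,0,0,48,1]'

```text
time: 0.9
tool_pos: [0.5491, -0.3442, 0.2477]
tcp_rot: [-3.083, 0.603, 0.001]
wrist_force: [0.2, -0.7, -0.7]
width: 1.0
grip_force: 0.0
```

>>> jog_arm --deltas '[0,0,0,0,0,0,1,0,0,0,0,0,0,1,0,0,0,0,0,0,1]'

```text
time: 1.2
tool_pos: [0.5475, -0.3465, 0.2478]
tcp_rot: [3.084, -0.596, -0.002]
wrist_force: [-1.2, -0.4, -0.1]
width: 1.001
grip_force: 0.0
```

```bash
python3 - <<'E'
from h import *
w=grab("wrist","w1"); T=grab("top","t1")
st=readout.read_state();print(st['time'],st['tool_pos'],R.from_rotvec(st['tcp_rot']).as_matrix().round(3),w["origin"])
p=proj(w,[[.548,-.346,.1],[.548+.02*np.cos(-.39),-.346+.02*np.sin(-.39),.1]]);print(p)
im=cv2.resize(w["color"],(800,600));cv2.imwrite("pics/w1b.png",im)
E
```

```text
1.3 [ 0.54724108 -0.34706171  0.24804961] [[ 0.927 -0.374 -0.001]
 [-0.374 -0.927 -0.   ]
 [-0.001  0.    -1.   ]] [ 0.60975701 -0.37238568  0.3730505 ]
[[272.1788518  197.08880884]
 [272.32100662 173.56735034]]
```

View pics/w1b.png

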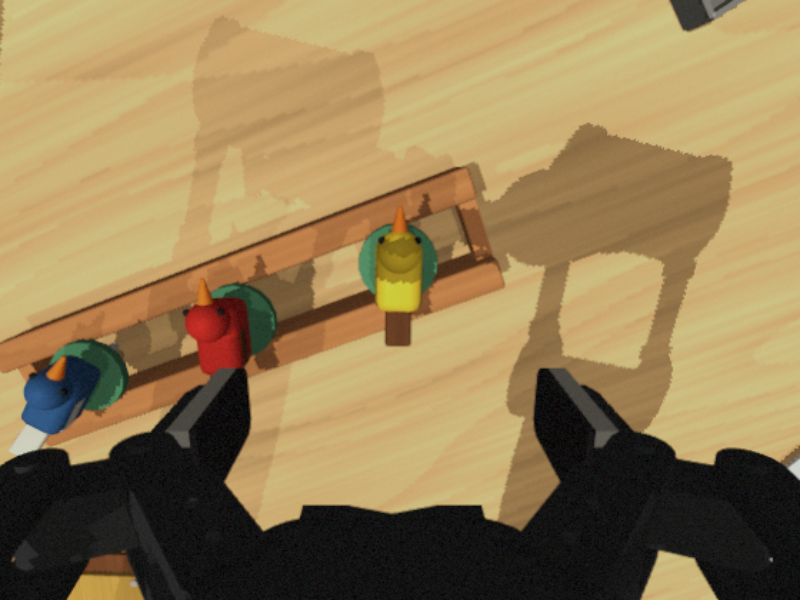

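The wrist view shows the yellow bird aligned with the jaws: beak (400,207), tail (398,345), disc centre about (398,260) in the enlarged picture.

```bash
python3 - <<'E'
from h import *
w=load("w1");k=560/800
P=lambda uv,z:px2z(w,np.array(uv)*k,z)
print("disc",P([[398.5,260],[359,260],[438,260]],.058)); print("beak,tail",P([[400,207],[398,345]],.105))
print("body sides/back at z.1",P([[376,306],[421,308]],.1))
D=P([[398.5,260]],.058)[0]
st=readout.read_state();A=R.from_rotvec(st['tcp_rot']).as_matrix();print("disc in tool",A.T@(D-st['tool_pos']), "bodyback", A.T@(P([[398.5,310]],.1)[0]-st['tool_pos']))
E
```

```text
disc [[ 0.54989137 -0.35355296  0.058     ]
 [ 0.55979997 -0.32894421  0.058     ]
 [ 0.53998336 -0.37816679  0.058     ]]
beak,tail [[ 0.58630344 -0.36819615  0.105     ]
 [ 0.51072734 -0.33689895  0.105     ]]
body sides/back at z.1 [[ 0.53692163 -0.33325434  0.1       ]
 [ 0.52570928 -0.35775285  0.1       ]]
disc in tool [0.00498861 0.00498461 0.1900481 ] bodyback [-0.01714911  0.00447485  0.14806002]
```

>>> jog_arm --deltas '[0.005,0.004,0.03,0,0,0,1,0.005,0.004,0.06,0,0,0,1,0.005,0.004,0.09,0,0,0,1,0.005,0.004,0.115,0,0,0,1,0.005,0.004,0.135,0,0,0,1,0.005,0.004,0.15,0,0,0,1,0.005,0.004,0.163,0,0,0,1,0.005,0.004,0.163,0,0,0,1]'

```text
time: 2.1
tool_pos: [0.5499, -0.3514, 0.0832]
tcp_rot: [-3.083, 0.597, 0.005]
wrist_force: [0.3, 0.2, -0.8]
width: 1.0
grip_force: 0.0
```

>>> jog_arm --deltas '[0,0,0,0,0,0,0.3,0,0,0,0,0,0,0,0,0,0,0,0,0,-0.2,0,0,0,0,0,0,-0.4,0,0,0,0,0,0,-0.6,0,0,0,0,0,0,-1,0,0,0,0,0,0,-1,0,0,0,0,0,0,-1]' --squeeze 40

```text
time: 2.9
tool_pos: [0.5521, -0.3519, 0.0864]
tcp_rot: [3.084, -0.596, 0.003]
wrist_force: [-0.6, 0.8, 6.4]
width: 0.318
grip_force: 40.5
```

```bash
python3 - <<'E'
from h import *
w=grab("wrist","w2"); st=readout.read_state();print(st)
cv2.imwrite("pics/w2b.png",cv2.resize(w["color"],(800,600)))
E
```

```text
{'time': 2.95, 'q': array([-6.05608462e-01,  3.63431255e-01,  1.79112265e+00,  1.65513795e-04,
        9.85304106e-01,  1.34703330e+00]), 'joint_vel': array([-1.30719200e-04,  1.38703469e-04,  4.34100853e-04, -2.30662595e-04,
       -2.57522089e-03,  5.59765536e-05]), 'joint_torque': array([-1.66120366e-01, -4.85483730e+01, -2.96912277e+01, -7.47179892e-02,
       -1.99225252e-01,  1.18030721e-02]), 'tool_pos': array([ 0.55209232, -0.35192815,  0.08642126]), 'tcp_rot': array([ 3.08391808e+00, -5.96196099e-01,  2.58071488e-03]), 'wrist_force': array([-1.18319071,  1.10649843,  4.96084253]), 'torque': array([0.15652169, 0.05761595, 0.01435175]), 'grip_force': 40.47385096549988, 'width': 0.3187983974810709}
```

View pics/w2b.png

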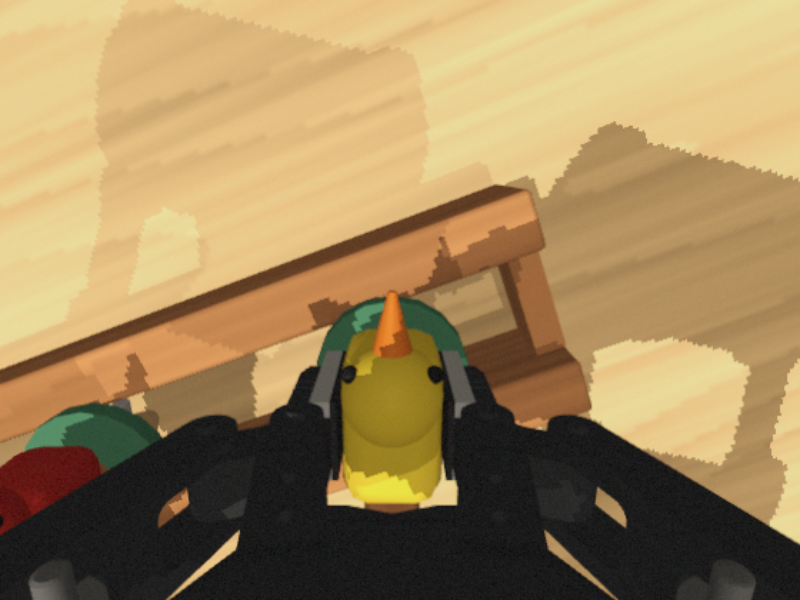

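The jaws hold the body at a 27 mm opening, which matches its 28 mm width. I'll lift it clear of the other birds and carry it across.

>>> jog_arm --deltas '[0,0,-0.01,0,0,0,-1,0,0,-0.03,0,0,0,-1,0,0,-0.055,0,0,0,-1,0,0,-0.08,0,0,0,-1,0,0,-0.105,0,0,0,-1,0,0,-0.13,0,0,0,-1,0,0,-0.15,0,0,0,-1,0,0,-0.15,0,0,0,-1]' --squeeze 40

```text
time: 3.75
tool_pos: [0.553, -0.3526, 0.2393]
tcp_rot: [3.082, -0.596, 0.009]
wrist_force: [0.6, -0.5, -0.7]
width: 0.319
grip_force: 39.8
```

>>> jog_arm --deltas '[-0.01,-0.018,0,0,0,-4,-1,-0.026,-0.048,0,0,0,-9,-1,-0.044,-0.082,0,0,0,-15,-1,-0.062,-0.115,0,0,0,-21,-1,-0.08,-0.149,0,0,0,-27,-1,-0.098,-0.182,0,0,0,-33,-1,-0.116,-0.215,0,0,0,-39,-1,-0.133,-0.248,0,0,0,-45,-1]'

```text
time: 4.55
tool_pos: [0.5189, -0.0702, 0.2335]
tcp_rot: [-3.076, -0.636, 0.004]
wrist_force: [0.7, -1.0, -0.0]
width: 0.327
grip_force: 39.8
```

```bash
python3 - <<'E'
from h import *
st=readout.read_state();A=R.from_rotvec(st['tcp_rot']).as_matrix();print(st['time'],st['tool_pos'],st['width'],np.degrees(np.arctan2(A[1,0],A[0,0])))
print(A.T@(np.array([.4905,.207,st['tool_pos'][2]])-st['tool_pos']))
E
```

```text
4.55 [ 0.51889038 -0.07021726  0.23346213] 0.32663746392684734 23.350994426218133
[ 8.38133518e-02 -2.65764361e-01  2.28319874e-04]
```

>>> jog_arm --deltas '[0.012,-0.038,0,0,0,-6,-1,0.024,-0.075,0,0,0,-12,-1,0.036,-0.112,0,0,0,-18,-1,0.047,-0.15,0,0,0,-25,-1,0.059,-0.187,0,0,0,-31,-1,0.07,-0.22,0,0,0,-37,-1,0.079,-0.248,0,0,0,-42,-1,0.084,-0.262,0,0,0,-45,-1]'

```text
time: 5.35
tool_pos: [0.4935, 0.2039, 0.2337]
tcp_rot: [-2.598, -1.765, 0.004]
wrist_force: [0.7, 0.0, -0.9]
width: 0.319
grip_force: 39.8
```

>>> jog_arm --deltas '[0,0,0.02,0,0,0,-1,0,0,0.04,0,0,0,-1,0,0,0.055,0,0,0,-1,0,0,0.055,0,0,0,-1,0,0,0.055,0,0,0,-1]'

```text
time: 5.85
tool_pos: [0.4946, 0.2015, 0.1798]
tcp_rot: [-2.603, -1.758, 0.002]
wrist_force: [0.4, 1.5, -0.2]
width: 0.322
grip_force: 39.8
```

```bash
python3 - <<'E'
from h import *
s=grab("scene","s3");t=grab("top","t3");st=readout.read_state();A=R.from_rotvec(st['tcp_rot']).as_matrix();print(st['time'],st['tool_pos'],st['width'],np.degrees(np.arctan2(A[1,0],A[0,0])))
tp=st['tool_pos'];print(proj(s,[tp,tp-[0,0,.07]]),proj(t,[tp]))
cv2.imwrite("pics/s3b.png",cv2.resize(s["color"][140:320,300:540],(800,600),interpolation=cv2.INTER_CUBIC))
E
```

```text
5.95 [0.49565488 0.20198102 0.18125217] 0.3202037532006801 68.080231632707
[[413.11798781 223.12136071]
 [404.49679201 254.25137686]] [[147.58203995 195.74965335]]
```

View pics/s3b.png

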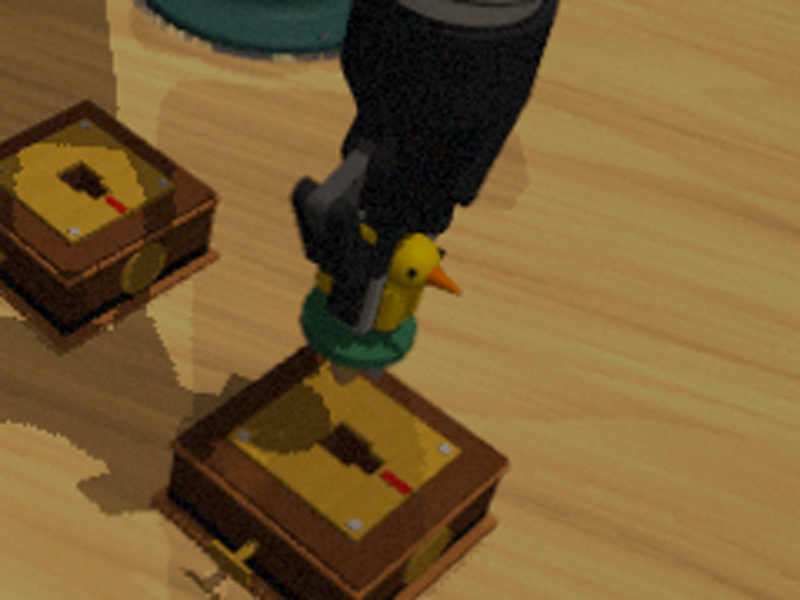

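The bird is held over the chosen box with its beak along the red mark. Disc edges are at about crop x 302 and 417, bottom y 370. I'll compare that silhouette with the model to get the offset in the hand.

```bash
python3 - <<'E'
from h import *
s=load("s3");t=load("t3");st=readout.read_state();tp=np.array(st['tool_pos']);a=np.linspace(0,6.2832,181)
A=R.from_rotvec(st['tcp_rot']).as_matrix()
for ox,oy in((0,0),(.005,0),(-.005,0),(0,.003),(0,-.003)):
  c=tp+A[:,0]*ox+A[:,1]*oy
  q=np.vstack([proj(s,np.c_[c[0]+.027*np.cos(a),c[1]+.027*np.sin(a),0*a+tp[2]+z]) for z in(-.0364,-.0284)])
  q=(q-[300,140]+.35)/.3
  pb=(proj(s,[c+[0,0,-.0724]])-[300,140]+.35)/.3
  print(ox,oy,"L R B",q[:,0].min().round(),q[:,0].max().round(),q[:,1].max().round(),"peg",pb.round())
c=s["color"][140:320,300:540]; hsv=cv2.cvtColor(c,cv2.COLOR_BGR2HSV)
m=cv2.inRange(hsv,(65,80,30),(95,255,255)); m[:85]=0; ys,xs=np.nonzero(m); print("green L R B",xs.min()/.3,(xs.max()+1)/.3,(ys.max()+1)/.3,len(xs))
# socket as seen now
Q=np.array([[246,435],[335,360],[445,449],[355,524]])*.3+[300,140]-.35
print(px2z(s,Q[[0,2]],.062), px2z(s,Q[[0,2]],.062).mean(0))
E
```

```text
0 0 L R B 305.0 425.0 378.0 peg [[349. 385.]]
0.005 0 L R B 313.0 434.0 384.0 peg [[357. 391.]]
-0.005 0 L R B 297.0 416.0 371.0 peg [[341. 379.]]
0 0.003 L R B 300.0 421.0 381.0 peg [[345. 388.]]
0 -0.003 L R B 309.0 429.0 374.0 peg [[352. 382.]]
green L R B 303.33333333333337 416.6666666666667 366.6666666666667 335
[[0.508841   0.16089392 0.062     ]
 [0.47000877 0.25418039 0.062     ]] [0.48942489 0.20753715 0.062     ]
```

>>> jog_arm --deltas '[0.002,-0.003,0.01,0,0,0,-1,0.004,-0.006,0.02,0,0,0,-1,0.005,-0.007,0.03,0,0,0,-1,0.005,-0.007,0.037,0,0,0,-1,0.005,-0.007,0.037,0,0,0,-1,0.005,-0.007,0.037,0,0,0,-1]'

```text
time: 6.55
tool_pos: [0.49, 0.2093, 0.1429]
tcp_rot: [-2.602, -1.76, 0.001]
wrist_force: [0.3, -0.5, -0.3]
width: 0.322
grip_force: 39.8
```

```bash
python3 - <<'E'
from h import *
for i in range(3): s=grab("scene","s4");st=readout.read_state();print(st['time'],st['tool_pos'],st['width'])
w=grab("wrist","w4")
r=lambda im,u,v,a,b:cv2.resize(im[v:v+a*3//2,u:u+a],(400,600),interpolation=cv2.INTER_CUBIC)
cv2.imwrite("pics/c4.png",np.hstack([r(s["color"],360,205,80,0),cv2.resize(w["color"][160:400,190:350],(400,600))]))
E
```

```text
6.6 [0.49040391 0.20937835 0.14335987] 0.3175920114594134
6.65 [0.49059825 0.20946356 0.14365791] 0.3221039458114098
6.7 [0.49067016 0.20944834 0.14380471] 0.31983263847439575
```

View pics/c4.png

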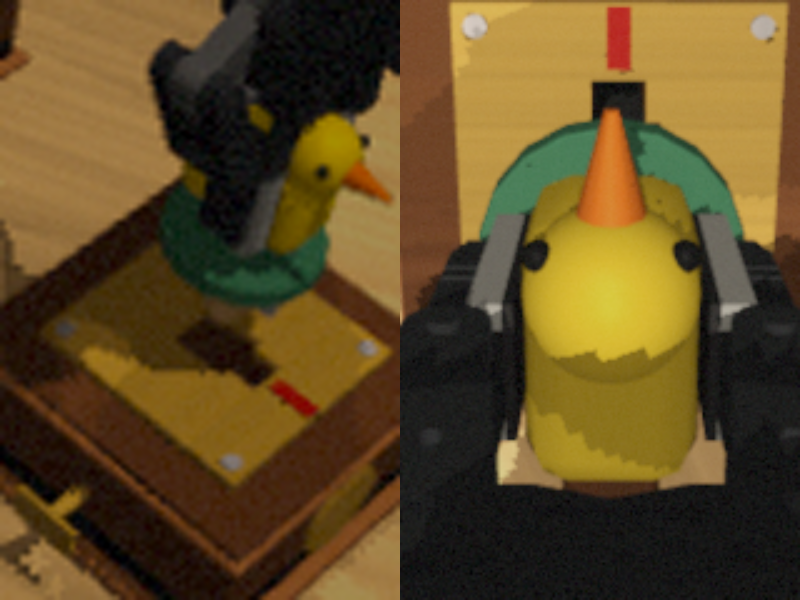

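The wrist crop shows the disc spanning 482–742 with its front edge at y 121, the keyway spanning 592–645 with its end at y 82, and screws at (474,26) and (763,27). Next I compute the relative offset.

```bash
python3 - <<'E'
from h import *
w=load("w4");s=load("s4");st=readout.read_state();A=R.from_rotvec(st['tcp_rot']).as_matrix();tp=st['tool_pos']
W=lambda uv,z:((px2z(w,(np.array(uv,float)-[400,0])/2.5+[190,160]-.3,z)-tp)@A).round(4)[:,:2]
print("screws",W([[474,26],[763,27]],.062),"slot end",W([[592,82],[645,82]],.062),"mark",W([[619,8],[619,70]],.062))
print("disc front/sides",W([[612,121],[482,235],[742,235]],tp[2]-.0284),"beak",W([[613,110]],tp[2]+.015))
X=lambda uv,z:((px2z(s,np.array(uv,float)/5+[360,205]-.4,z)-tp)@A).round(4)[:,:2]
print("scene screws F,F;B",X([[368,348],[231,462],[66,327]],.062))
print("scene disc L,R",X([[160,240],[330,245]],tp[2]-.0324))
a=np.linspace(0,6.2832,181)
for ox in(0,-.004):
  c=tp+A[:,0]*ox
  q=np.vstack([proj(s,np.c_[c[0]+.027*np.cos(a),c[1]+.027*np.sin(a),0*a+tp[2]+z]) for z in(-.0364,-.0284)])
  q=(q-[360,205]+.4)*5;print(ox,"LRB",q[:,0].min(),q[:,0].max(),q[:,1].max())
E
```

```text
screws [[ 0.0324 -0.0338]
 [ 0.0321  0.0385]] slot end [[ 0.0181 -0.0044]
 [ 0.018   0.0091]] mark [[0.0369 0.0025]
 [0.0212 0.0025]]
disc front/sides [[ 0.0228  0.0006]
 [-0.0007 -0.0252]
 [-0.0008  0.0265]] beak [[0.0365 0.0007]]
scene screws F,F;B [[ 0.0336 -0.0363]
 [ 0.0332  0.0364]
 [-0.0393  0.0355]]
scene disc L,R [[-0.0208  0.0208]
 [ 0.0164 -0.0199]]
0 LRB 165.27464955180744 338.8422149771851 318.6897153992002
-0.004 LRB 155.8428159733425 328.7973060921461 311.2005969204942
```

Bird axis and socket axis agree along the slot (both −4 mm in tool x). Sideways they differ by about 1–2 mm, so I'm shifting +1 mm and lowering.

>>> jog_arm --deltas '[0,0.001,0.005,0,0,0,-1,0,0.001,0.01,0,0,0,-1,0,0.001,0.015,0,0,0,-1,0,0.001,0.02,0,0,0,-1,0,0.001,0.024,0,0,0,-1,0,0.001,0.027,0,0,0,-1,0,0.001,0.03,0,0,0,-1,0,0.001,0.03,0,0,0,-1]'

```text
time: 7.55
tool_pos: [0.4908, 0.2088, 0.1128]
tcp_rot: [-2.603, -1.759, 0.001]
wrist_force: [0.1, -0.6, -1.3]
width: 0.322
grip_force: 39.8
```

>>> jog_arm --deltas '[0,0,0.004,0,0,0,-1,0,0,0.008,0,0,0,-1,0,0,0.011,0,0,0,-1,0,0,0.013,0,0,0,-1,0,0,0.014,0,0,0,-1,0,0,0.014,0,0,0,-1]'

```text
time: 8.15
tool_pos: [0.491, 0.2089, 0.0991]
tcp_rot: [-2.603, -1.759, 0.001]
wrist_force: [-0.1, -0.3, -0.0]
width: 0.321
grip_force: 39.8
```

>>> jog_arm --deltas '[0,0,0,0,0,0,-0.3,0,0,0,0,0,0,0,0,0,0,0,0,0,0.5,0,0,0,0,0,0,1,0,0,0,0,0,0,1,0,0,0,0,0,0,1,0,0,0,0,0,0,1]'

```text
time: 8.85
tool_pos: [0.4911, 0.209, 0.0993]
tcp_rot: [-2.603, -1.759, -0.0]
wrist_force: [-0.2, -1.2, -0.6]
width: 1.003
grip_force: 0.0
```

>>> jog_arm --deltas '[0,0,-0.01,0,0,0,1,0,0,-0.03,0,0,0,1,0,0,-0.06,0,0,0,1,0,0,-0.09,0,0,0,1,0,0,-0.12,0,0,0,1,0,0,-0.15,0,0,0,1,0,0,-0.15,0,0,0,1,0,0,-0.15,0,0,0,1]'

```text
time: 9.65
tool_pos: [0.4918, 0.2092, 0.251]
tcp_rot: [2.602, 1.759, 0.005]
wrist_force: [1.0, -0.0, -0.8]
width: 0.997
grip_force: 0.0
```

```bash
python3 - <<'E'
from h import *
s=grab("scene","s5");w=grab("wrist","w5");print(readout.read_state()['time'])
cv2.imwrite("pics/c5.png",np.hstack([cv2.resize(s["color"][150:330,90:450],(800,400),interpolation=cv2.INTER_CUBIC)[:,:], ]))
a=cv2.resize(s["color"][220:340,350:470],(400,400),interpolation=cv2.INTER_CUBIC);b=cv2.resize(w["color"],(400,300));b=cv2.copyMakeBorder(b,0,100,0,0,cv2.BORDER_CONSTANT)
cc=cv2.resize(s["color"][150:260,90:280],(340,196));cc=cv2.copyMakeBorder(cc,0,0,0,460,cv2.BORDER_CONSTANT)
cv2.imwrite("pics/c5.png",np.vstack([np.hstack([a,b]),cc]))
E
```

```text
9.75
```

View pics/c5.png

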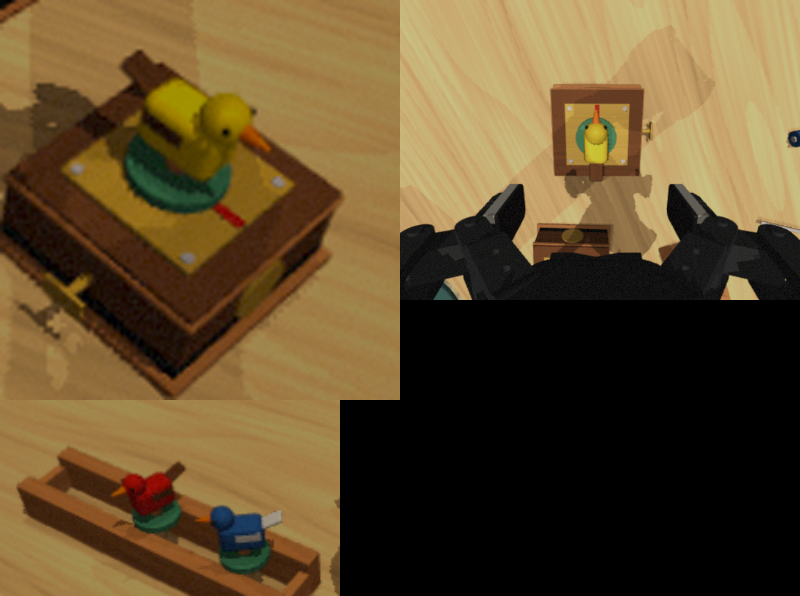

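The yellow bird stands upright with its disc flat on the plate (crop about (178,185)) and its beak along the red mark. The red and blue birds still stand in the rack, and the gripper is clear of everything.

```bash
python3 -c "
from h import *
print(finish_job())"
```

```text
the job is handed in; nothing more can be done
None
```

I plugged the yellow bird into the socket of the left-hand music box and handed the job in: the last pictures show its disc flat on the plate and its beak along the keyway, with the red and blue birds still standing in the rack; the hand-in returned no verdict.

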